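# Sweep the jar lids off the drainer

## Robot

A 6-joint arm with a two-finger parallel gripper is mounted at the origin on the work surface. World frame = base frame: x ahead of the robot, y to its left, z up, the work surface at z = 0. Lengths are in mm, angles in rad, forces in N, time in s.
With the tool pointing down it reaches from about 275 to 750 mm from the base axis. Payload 10.2 kg.
Tool frame: the origin (TCP) lies midway between the tips of the shut fingers; the grasp point (between the pads) lies 19 mm behind it; z points along the fingers, y is the line along which they close (so a half turn about z gives the same grasp; the last joint's range is limited). The gripper opens to 85 mm and grips with 20 to 120 N. Pads are 22 mm wide; open, the fingers measure 114 mm over their backs; the gripper's body (76 mm by 85 mm) begins 54 mm behind the grasp point. The pads swing forward as they close: fully open they stand 13 mm farther back than shut.
Start: joints at [0.88, 0.313, 1.498, -0, 1.331, -0.223], TCP at [236.748, 468.595, 231.294] pointing down, gripper open.
Joint ranges: [-2.94, 2.94], [-0.97, 2.17], [0.19, 2.56], [-1.23, 4.37], [0.02, 3.11], [-2.88, 2.88]. Speed limits (rad/s): [2.39, 2.39, 3.01, 3.14, 3.14, 3.14].

## Interface

Orientations are given as a unit quaternion [w, x, y, z].
In Python, from rig import ctrl gives the robot as it stands.
- The arm moves only by the tool send_rows, never from a script. Its argument "targets" is a list of rows, each an object with "offset": the shift along the world's x, y, z in cm, a list of three; "spin": the turn about the world's z in rad. A call has 1 to 8 rows; each row is the pose to reach, as a shift and turn from the pose commanded when the call began; what a row does not reach only later rows make up. A row lasts 1/12 s, in which the tool goes at most 41.7 mm and 7.16 degrees, less where a joint would pass 70% of its speed; a pose out of reach is approached as far as the arm can. A call with a gripper value outside its range is refused whole. "grip" is the opening, from 0 (shut) to 1 (fully open), set as the call begins (left out, the last holds). The fingers move at their own pace and stop on an object; "squeeze" is the grip in N (left out, the last holds). Time passes only in rows, so rows that repeat a pose let the fingers close. It gives the time, the measured TCP pose, the force, the opening and the grip force at its end, in the units of the state.
- ctrl.sense(): the state, without advancing time (a new reading comes with each control period).
- ctrl.capture(name): name is "side" or "top"; returns (picture, depth): 420x560x3 uint8, red, green, blue; 420x560 float32, mm along the optical axis (not along the pixel's ray), 0 where there is no reading.
- ctrl.calibration(name): a dict with "fx", "fy", "cx", "cy" (pixels), "k1" (the pictures are not rectified: a ray, as slopes to the right and down, at radius r is drawn at 1 + k1 r^2 times it, then the intrinsics apply), "view" (4x4, takes a point from world to camera coordinates). Camera axes: x right, y down, z forward; pixel columns grow to the right and rows downward; lengths in mm; the calibration is good to about 2 mm. A picture is of the moment at which its call begins. calibration takes no time and is no camera call.
- ctrl.finish_job(): hands the job in; it is judged then, once.
Trained networks look in the newest picture that a camera, given by its name, has taken for a name from the list of things; names that differ only in an ending like _2 or _b are one class to them, and where a whole thing is asked for, a point or a joint stands for the part that bears it (a point fixed in the world has none). Each returns a list of dicts, best first, with "conf" (0 to 1); they miss things now and then, are a little off and sometimes report something else, mostly with a low value. They report only what shows in the picture. A call takes as long as a camera call. They do not tell look-alikes from the thing itself.
- ctrl.search_frame(camera, query): "box" ([left, top, right, bottom] in pixels, round what is visible of it).
- ctrl.place_of(camera, query): "uv" ([column, row] in pixels: a listed point, or the origin of a listed thing).
The state is a dict: "time_s": time; "joints": joint angles; "dq": joint speeds; "tau": joint torques, N m; "eef_pos": TCP position; "ee_rot": TCP orientation; "force": force on the tool from outside, world axes, zero at the start; "wrist_torque": the same for the moment, N m; "grip_width": opening from 0.0 (shut) to 1.0 (fully open); "grip_force": force on a finger pad.
Only numpy, scipy, OpenCV 4.12 (cv2) and the standard library are available. Lean on these libraries where they do the work, as an engineer would, in place of code of your own. Each camera call takes 0.05 s, during which the arm holds its last target. There are 200 camera calls.

## Task

With the closed fingers, sweep the three jam-jar lids across the drainer and off its open end into the blue recycling tray, so that all three lie inside the tray. Push them only, do not pick them up, and do not disturb the mugs, egg timer, bottle or colander.

Things in the scene. Friction and masses are not known exactly. Their poses are not given: they have to be found in the camera images.
- drainer: ribbed white ceramic drainer, fixed, 320 x 320 mm, ribs running along its own y. Origin at the centre of its underside on the worktop; z up, x away from the robot (yaw within 0.25 rad of the world). The rib tops form a level surface 45 mm above the worktop (treat it as flat); low kerbs, 8 mm wide and 10 mm above the ribs, run along its two x edges; both y ends (160 mm from the origin) are open and have no lip
- tray: blue plastic recycling tray, open on top, fixed in place, 220 mm (its x) x 170 mm (its y), walls 3 mm thick and 38 mm high all round, so its rim is 7 mm below the rib tops. Origin at the centre of its underside on the worktop, axes parallel to the drainer's. It stands 3 mm from one open y end of the drainer, sometimes the left, sometimes the right end; its origin is 248 mm along the drainer's y (+ or -) and 60 mm nearer the robot than the drainer's origin
- mugs: two stacked ceramic mugs (blue below, terracotta above; they stay together), 82 mm wide, 171 mm high, handles about on the far side reaching 71 mm from the axis; loose, stands at the far side of the drainer; origin at the centre of its underside, z up
- timer: chrome egg timer, 66 mm wide, 65 mm high; loose, stands at the far side of the drainer; origin at the centre of its underside, z up
- bottle: empty green glass bottle with a white flip-top stopper, 68 mm wide, 259 mm high; loose, stands at the far side of the drainer; origin at the centre of its underside, z up
- colander: small red plastic colander, 160 mm across (208 mm over its two lugs), 85 mm high; loose, stands on the worktop at the end of the drainer opposite the tray; origin at the centre of its underside, z up
- lid_red_center (a point): a red painted-metal jam-jar lid, a flat disc 48 mm across and 14 mm thick, about 14 g, lying flat and loose on the drainer; this point is its centre (7 mm above the ribs at the start). It slides easily
- lid_yellow_center (a point): a yellow painted-metal jam-jar lid, a flat disc 48 mm across and 14 mm thick, about 14 g, lying flat and loose on the drainer; this point is its centre (7 mm above the ribs at the start). It slides easily
- lid_green_center (a point): a green painted-metal jam-jar lid, a flat disc 48 mm across and 14 mm thick, about 14 g, lying flat and loose on the drainer; this point is its centre (7 mm above the ribs at the start). It slides easily
Things that resemble listed ones, but are neither listed nor needed, are in the scene too. Leave any purple or white look-alike of the part that bears lid_green_center alone.

How it is judged:
By the outcome, as a careful person would: the job done as asked, in the order asked, and still so for the second after the job is handed in, with the robot touching nothing.
It also fails if it takes over 58 s, if anything falls off the work surface, if the arm or the gripper's body presses on something with over 40 N, if the wrist force passes 120 N, or if a joint passes its speed limit or range.

## Working session

There is one attempt and no reset: what is moved stays moved. The work goes in short steps, Python scripts to look and compute and a tool call to move; the robot and the scene stay as the last step left them, time stands still between calls to the robot, and variables do not carry over. Pictures are saved under pics/ and viewed, at most 10 in all, crops included, and the job is handed in when it is done.

Besides the shell and the picture viewer there is one more tool, called as name(argument=value, ...) on one line, values as JSON. send_rows: Moves the arm, as the interface text tells. Its arguments: {"type":"object","properties":{"targets":{"type":"array"},"grip":{"type":"number"},"squeeze":{"type":"number"}},"required":["targets"]}

```bash
mkdir -p pics && cat > h.py <<'E'
import numpy as np, cv2
from rig import ctrl
def ray(cam,uv):
    c=ctrl.calibration(cam); d=np.array([(uv[0]-c['cx'])/c['fx'],(uv[1]-c['cy'])/c['fy']])
    p=d.copy()
    for _ in range(20): p=d/(1+c['k1']*(p@p))
    V=np.array(c['view']); R,t=V[:3,:3],V[:3,3]
    return R.T@np.array([p[0],p[1],1.]), -R.T@t
def at_z(cam,uv,z):
    d,o=ray(cam,uv); return o+d*(z-o[2])/d[2]
def at_d(cam,uv,dep):
    d,o=ray(cam,uv); return o+d*dep[int(round(uv[1])),int(round(uv[0]))]
def proj(cam,P):
    c=ctrl.calibration(cam); V=np.array(c['view']); q=V[:3,:3]@np.array(P,float)+V[:3,3]
    p=q[:2]/q[2]; p=p*(1+c['k1']*(p@p)); return np.array([c['fx']*p[0]+c['cx'],c['fy']*p[1]+c['cy']])
E
python3 - <<'E'
from h import *
np.set_printoptions(precision=1,suppress=True)
for cam in ['top','side']:
    im,d=ctrl.capture(cam); cv2.imwrite(f'pics/{cam}0.png',im[:,:,::-1])
    for n in ['drainer','tray','mugs','timer','bottle','colander','lid_red_center','lid_yellow_center','lid_green_center']:
        for r in ctrl.place_of(cam,n)[:4]:
            z={'l':52}.get(n[0],0)
            print(cam,n,round(r['conf'],2),np.array(r['uv']),at_z(cam,r['uv'],z),at_d(cam,r['uv'],d))
s=ctrl.sense();print(s['time_s'],s['eef_pos'],s['ee_rot'],s['force'])
E
```

```text
top mugs 0.95 [265.3 159.9] [699.5  54.    0. ] [650.7  51.9 165.4]
top timer 0.64 [225.3 160. ] [697.  152.6   0. ] [668.2 143.4  98.2]
top timer 0.45 [257.4 244.3] [490.   67.8   0. ] [482.8  66.4  57.9]
top bottle 0.77 [310.3 162.5] [695.6 -57.1   0. ] [648.8 -44.6 160.6]
top colander 0.79 [163.1 226.8] [526.9 296.6   0. ] [525.1 294.1  11.7]
top lid_red_center 0.64 [228.6 210.5] [560.6 135.2  52. ] [559.9 134.9  56.1]
top lid_yellow_center 0.56 [256.6 241.2] [490.6  68.6  52. ] [489.1  68.3  63.6]
top lid_green_center 0.69 [280.5 302. ] [353.8  11.3  52. ] [354.3  10.4  13.6]
top lid_green_center 0.55 [371.6 302.9] [ 354.7 -195.6   52. ] [ 355.4 -203.7   11. ]
top lid_green_center 0.54 [314.2 219.3] [544.5 -63.1  52. ] [543.7 -62.7  56.7]
side drainer 0.73 [284.4 228.1] [584.   44.7   0. ] [578.4 -14.2  44. ]
side tray 0.57 [254.1 329.3] [ 519.8 -203.8    0. ] [ 519.9 -206.5    3.2]
side mugs 0.92 [336.5 206.1] [700.8 117.8   0. ] [653.2 -76.5 130.7]
side timer 0.49 [328.6 179.9] [702.3 228.7   0. ] [657.8  21.6 120.9]
side bottle 0.57 [348.5 240.7] [702.5  -0.7   0. ] [675.3 -92.7  73.9]
side colander 0.84 [256.4 166.3] [534.6 302.4   0. ] [533.4 218.7  44.9]
side lid_red_center 0.68 [266.2 185.4] [551.4 122.5  52. ] [551.  112.5  57.9]
side lid_yellow_center 0.69 [233.8 199.4] [486.4  72.3  52. ] [486.9  63.   58. ]
side lid_green_center 0.65 [139.5 325.7] [ 366.1 -235.8   52. ] [ 352.1 -201.7   12.3]
side lid_green_center 0.6 [164.8 238.6] [371.4 -46.1  52. ] [358.1   4.   13.1]
1.0 [236.8 468.6 231.3] [-0.   0.2  1.   0. ] [ 0.5 -0.4 -0.2]
```

View pics/top0.png

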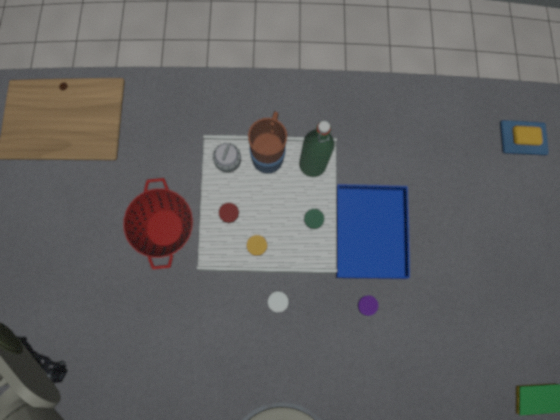

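View pics/side0.png

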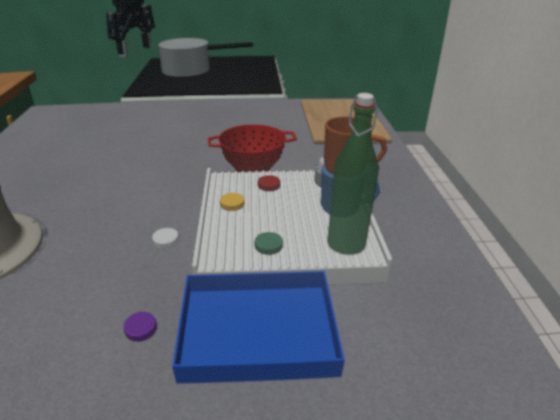

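The top view shows red at (229,212), yellow at (257,245) and green at (314,218), all on the drainer. The white look-alike (278,301) and the purple one (368,305) lie on the worktop. The tray is at the right, which is the −y end. The green painted lid on the ribs fits the description, and I'll confirm that in a crop while measuring.

```bash
cat > m.py <<'E'
from h import *
np.set_printoptions(precision=1,suppress=True)
def cloud(cam,d):
    c=ctrl.calibration(cam);v,u=np.mgrid[0:420,0:560]
    K=np.array([[c['fx'],0,c['cx']],[0,c['fy'],c['cy']],[0,0,1]],float)
    n=cv2.undistortPoints(np.stack([u,v],-1).reshape(-1,1,2).astype(np.float64),K,np.array([c['k1'],0,0,0.])).reshape(420,560,2)
    V=np.array(c['view']);q=np.dstack([n,np.ones((420,560))])*d[...,None]
    return (q-V[:3,3])@V[:3,:3]
def lids(im,cam):
    hsv=cv2.cvtColor(im,cv2.COLOR_RGB2HSV);out={}
    for n,lo,hi in [('red',0,6),('red2',172,180),('yellow',16,30),('green',60,88)]:
        m=cv2.inRange(hsv,(lo,90 if n!='green' else 60,50),(hi,255,255))
        k,_,st,ce=cv2.connectedComponentsWithStats(m)
        out[n]=[(st[i,4],ce[i],st[i,:4]) for i in range(1,k) if 60<st[i,4]<900]
    return out
E
python3 - <<'E'
from m import *
im,d=ctrl.capture('top'); P=cloud('top',d)
for n,l in lids(im,'top').items():
    for a,c,b in l: print(n,a,c,b,at_z('top',c,59), d[int(c[1]),int(c[0])] and P[int(c[1]),int(c[0])])
g=cv2.cvtColor(im,cv2.COLOR_RGB2HSV)
# drainer: white-ish at height 30..60
m=((P[...,2]>30)&(P[...,2]<70)&(g[...,1]<40)&(P[...,0]>380)&(P[...,0]<800)).astype(np.uint8)
k,lab,st,ce=cv2.connectedComponentsWithStats(cv2.morphologyEx(m,cv2.MORPH_CLOSE,np.ones((5,5))))
i=1+np.argmax(st[1:,4]); pts=P[lab==i][:,:2].astype(np.float32)
r=cv2.minAreaRect(pts);print('drainer',r,cv2.boxPoints(r), np.median(P[lab==i][:,2]))
m=(g[...,0]>105)&(g[...,0]<125)&(g[...,1]>150)&(P[...,0]<650)&(d>0)
k,lab,st,ce=cv2.connectedComponentsWithStats(m.astype(np.uint8));i=1+np.argmax(st[1:,4])
pts=P[lab==i];r=cv2.minAreaRect(pts[:,:2].astype(np.float32));print('tray',r,cv2.boxPoints(r),np.percentile(pts[:,2],[5,50,95]))
for n,(x0,x1,y0,y1) in dict(timer=(600,760,90,200),mugs=(590,760,0,100),bottle=(590,760,-110,-5),col=(380,680,190,420)).items():
    q=P[(P[...,2]>75 if n!='col' else P[...,2]>40)&(P[...,0]>x0)&(P[...,0]<x1)&(P[...,1]>y0)&(P[...,1]<y1)]
    print(n,len(q),q.min(0),q.max(0))
im2=im[:,:,::-1]; cv2.imwrite('pics/crop.png',cv2.resize(im2[120:320,180:420],None,fx=3,fy=3,interpolation=cv2.INTER_CUBIC))
E
```

```text
red 261 [228.5 212.4] [220 204  18  18] [554.8 134.8  59. ] [556.3 136.2  55.9]
yellow 498 [527.2 135.1] [513 126  29  19] [ 769.  -599.5   59. ] [ 778.4 -612.7   33.8]
yellow 308 [256.4 245. ] [247 236  20  19] [481.   68.6  59. ] [481.3  69.6  56.6]
yellow 64 [516.9 399. ] [516 386   3  27] [ 131.3 -539.9   59. ] [ 122.9 -561.6    9.9]
green 861 [315.8 154.6] [302 133  31  42] [698.1 -65.5  59. ] [653.2 -50.5 208.7]
green 264 [313.7 218.4] [305 210  19  18] [545.3 -61.3  59. ] [546.9 -60.   55.4]
drainer ((541.092529296875, 44.523651123046875), (408.55072021484375, 322.0879821777344), 0.03750816732645035) [[ 336.7  205.4]
 [ 336.9 -116.7]
 [ 745.5 -116.4]
 [ 745.3  205.7]] 42.577247307316505
tray ((523.6800537109375, -203.48721313476562), (168.79234313964844, 220.1685791015625), 89.83785247802734) [[ 413.4 -287.6]
 [ 633.5 -288.2]
 [ 634.  -119.4]
 [ 413.8 -118.8]] [-1.8  2.5 29. ]
timer 600 [650.8 111.6  75.4] [715.4 176.3 115.3]
mugs 1745 [647.4   8.   75.3] [749.5  89.5 219.1]
bottle 1319 [646.  -91.5  75.2] [707.8 -24.8 306.9]
col 2373 [418.5 190.   40. ] [679.3 373.   91.1]
```

View pics/crop.png

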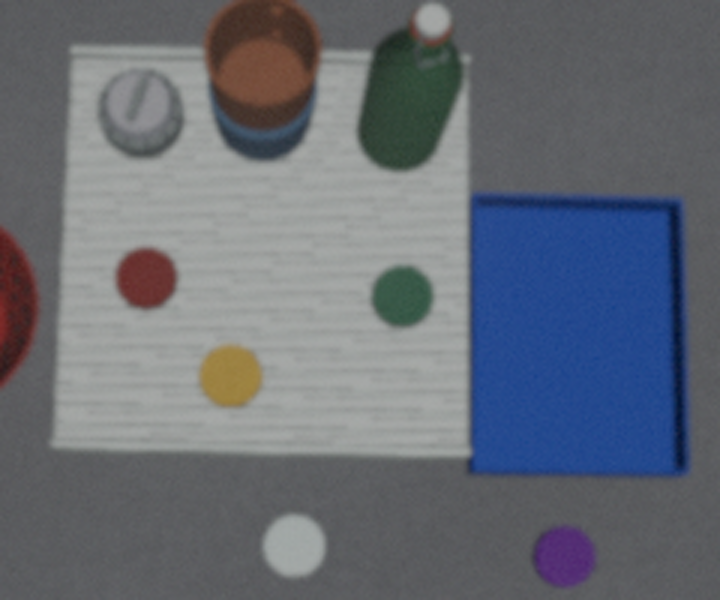

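The crop confirms it: the green painted lid lies on the ribs at crop (402,296), beside red (146,278) and yellow (231,376). White and purple are on the worktop and stay untouched. The tray is centred at (524,−203), which agrees with the 60 mm and 248 mm offsets. I'll start with green, because it lies ahead of red on the same line.

send_rows(targets=[{"offset": [30.8,-48.3,-6],"spin": -1.16},{"offset": [30.8,-48.3,-6],"spin": -1.16},{"offset": [30.8,-48.3,-6],"spin": -1.16},{"offset": [30.8,-48.3,-6],"spin": -1.16},{"offset": [30.8,-48.3,-6],"spin": -1.16},{"offset": [30.8,-48.3,-6],"spin": -1.16},{"offset": [30.8,-48.3,-6],"spin": -1.16},{"offset": [30.8,-48.3,-6],"spin": -1.16}], grip=0)

```text
time_s: 1.72
eef_pos: [415.7, 187.2, 196.6]
ee_rot: [0.0, 0.672, 0.74, 0.0]
force: [1.4, 0.2, -0.0]
grip_width: 0.001
grip_force: 0.0
```

send_rows(targets=[{"offset": [12.9,-20.1,-7],"spin": -0.1},{"offset": [12.9,-20.1,-7],"spin": -0.1},{"offset": [12.9,-20.1,-7],"spin": -0.1},{"offset": [12.9,-20.1,-7],"spin": -0.1},{"offset": [12.9,-20.1,-7],"spin": -0.1},{"offset": [12.9,-20.1,-7],"spin": -0.1},{"offset": [12.9,-20.1,-7],"spin": -0.1},{"offset": [12.9,-20.1,-7],"spin": -0.1}])

```text
time_s: 2.38
eef_pos: [544.1, -13.3, 125.6]
ee_rot: [-0.001, 0.707, 0.707, -0.0]
force: [-0.7, 0.1, -0.1]
grip_width: 0.001
grip_force: 0.0
```

send_rows(targets=[{"offset": [0.1,0,-3.5],"spin": 0},{"offset": [0.1,0,-6],"spin": 0},{"offset": [0.1,0,-7.6],"spin": 0},{"offset": [0.1,0,-7.6],"spin": 0},{"offset": [0.1,-0.7,-7.6],"spin": 0},{"offset": [0.1,-1.4,-7.6],"spin": 0},{"offset": [0.1,-2.2,-7.6],"spin": 0},{"offset": [0.1,-3,-7.6],"spin": 0}])

```text
time_s: 3.05
eef_pos: [545.6, -42.9, 51.9]
ee_rot: [0.001, 0.706, 0.708, 0.001]
force: [0.1, 0.3, 0.4]
grip_width: -0.003
grip_force: 0.1
```

send_rows(targets=[{"offset": [0,-1,0],"spin": 0},{"offset": [0,-2,0],"spin": 0},{"offset": [0,-3,0],"spin": 0},{"offset": [0,-4,0],"spin": 0},{"offset": [0,-5,0],"spin": 0},{"offset": [0,-5,0],"spin": 0}])

```text
time_s: 3.55
eef_pos: [545.1, -94.0, 50.6]
ee_rot: [0.0, 0.707, 0.708, -0.0]
force: [-0.3, 0.7, -0.4]
grip_width: 0.001
grip_force: 0.0
```

```bash
cat > look.py <<'E'
import sys
from m import *
im,d=ctrl.capture('top')
for n,l in lids(im,'top').items():
    for a,c,b in l:
        p=at_z('top',c,59)
        if 300<p[0]<650 and -320<p[1]<200: print(n,a,c,b,p,at_d('top',c,d))
if len(sys.argv)>1:
    s,_=ctrl.capture('side'); cv2.imwrite(sys.argv[1],np.hstack([im[120:340,180:440],cv2.resize(s[120:400,100:420],(320,280))[:220]])[:,:,::-1])
    cv2.imwrite(sys.argv[1],np.hstack([cv2.resize(im[130:330,190:430],None,fx=1.5,fy=1.5),s[110:410,100:440]])[:,:,::-1])
s=ctrl.sense();print(s['time_s'],s['eef_pos'],s['force'])
E
python3 look.py pics/a.png
```

```text
red 253 [228.5 212.2] [220 204  18  18] [555.3 134.7  59. ] [555.6 134.9  57. ]
yellow 307 [256.4 245. ] [247 236  20  19] [481.   68.6  59. ] [481.1  68.6  58.3]
3.65 [544.9 -92.3  50.5] [-0.1 -0.3 -0. ]
```

View pics/a.png

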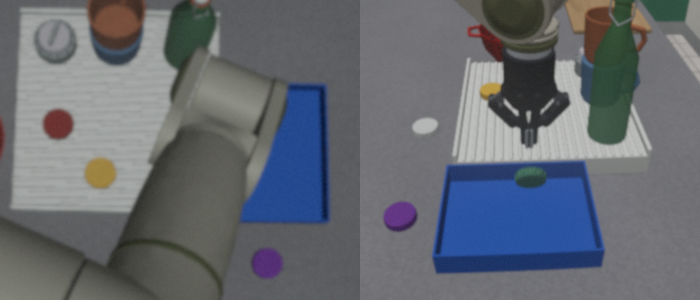

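The side view, right half of the picture, shows green at about (530,177) tipping over the edge, centred ahead of the fingers. I'll keep pushing.

send_rows(targets=[{"offset": [0,-1,0],"spin": 0},{"offset": [0,-2,0],"spin": 0},{"offset": [0,-3,0],"spin": 0},{"offset": [0,-4.2,0],"spin": 0},{"offset": [0,-5.5,0],"spin": 0},{"offset": [0,-7,0],"spin": 0},{"offset": [0,-8.5,0],"spin": 0},{"offset": [0,-8.5,0],"spin": 0}])

```text
time_s: 4.32
eef_pos: [545.0, -180.3, 50.6]
ee_rot: [0.001, 0.707, 0.707, -0.0]
force: [0.2, 0.2, 0.6]
grip_width: 0.001
grip_force: 0.0
```

```bash
python3 look.py pics/b.png
```

```text
red 265 [228.3 212.3] [219 204  19  18] [555.1 135.2  59. ] [555.3 135.2  57.9]
yellow 309 [256.4 245. ] [247 235  20  20] [481.1  68.6  59. ] [480.8  68.6  61.6]
4.4167 [ 544.8 -177.7   50.4] [-0.   0.5  0.5]
```

View pics/b.png

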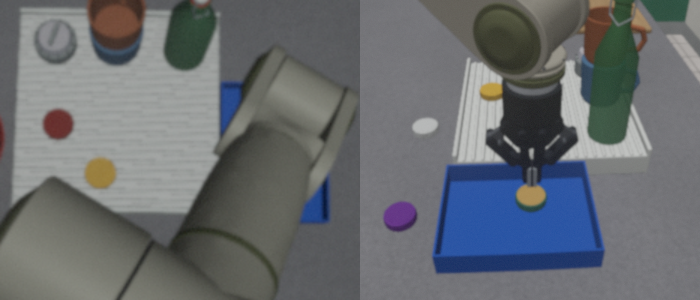

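Green has flipped over and lies in the tray at about (531,197) in the combined picture. Next is red, swept slightly obliquely so that it lands nearer the robot than green.

send_rows(targets=[{"offset": [0,0,4],"spin": 0},{"offset": [0.3,2,8],"spin": 0},{"offset": [1,20,8],"spin": -0.2},{"offset": [1,20,8],"spin": -0.2},{"offset": [1,20,8],"spin": -0.2},{"offset": [1,20,8],"spin": -0.2},{"offset": [1,20,8],"spin": -0.2},{"offset": [1,20,8],"spin": -0.2}])

```text
time_s: 5.08
eef_pos: [554.5, 27.2, 130.7]
ee_rot: [-0.0, 0.772, 0.636, 0.0]
force: [0.6, -0.7, -0.4]
grip_width: 0.004
grip_force: 0.0
```

send_rows(targets=[{"offset": [0.8,15.6,0],"spin": 0},{"offset": [0.8,15.6,0],"spin": 0},{"offset": [0.8,15.6,0],"spin": 0},{"offset": [0.8,15.6,0],"spin": 0},{"offset": [0.8,15.6,0],"spin": 0},{"offset": [0.8,15.6,0],"spin": 0}])

```text
time_s: 5.58
eef_pos: [562.8, 179.7, 130.3]
ee_rot: [0.0, 0.772, 0.635, -0.0]
force: [-0.7, 1.0, 0.2]
grip_width: 0.004
grip_force: 0.0
```

send_rows(targets=[{"offset": [0,0,-4],"spin": 0},{"offset": [0,0,-7],"spin": 0},{"offset": [0,0,-8],"spin": 0},{"offset": [0,0,-8],"spin": 0},{"offset": [-0.1,-0.6,-8],"spin": 0},{"offset": [-0.2,-1.2,-8],"spin": 0},{"offset": [-0.4,-2.0,-8],"spin": 0},{"offset": [-0.6,-3.0,-8],"spin": 0}])

```text
time_s: 6.25
eef_pos: [557.4, 148.2, 51.9]
ee_rot: [0.001, 0.773, 0.634, 0.001]
force: [-0.4, -0.2, -0.0]
grip_width: 0.002
grip_force: 0.1
```

send_rows(targets=[{"offset": [-0.2,-1,0],"spin": 0},{"offset": [-0.4,-2,0],"spin": 0},{"offset": [-0.6,-3,0],"spin": 0},{"offset": [-0.8,-4,0],"spin": 0},{"offset": [-1,-5,0],"spin": 0},{"offset": [-1.2,-6,0],"spin": 0},{"offset": [-1.4,-7,0],"spin": 0},{"offset": [-1.4,-7,0],"spin": 0}])

```text
time_s: 6.92
eef_pos: [542.8, 77.3, 50.6]
ee_rot: [0.0, 0.774, 0.634, -0.0]
force: [0.2, -0.6, 0.6]
grip_width: 0.003
grip_force: 0.0
```

```bash
python3 look.py pics/c.png; python3 - <<'E'
from m import *
s,_=ctrl.capture('side')
for n,l in lids(s,'side').items():
    for a,c,b in l:
        p=at_z('side',c,57)
        if 300<p[0]<650 and -320<p[1]<200: print('side',n,a,c,p)
E
```

```text
yellow 226 [356.3 222.8] [348 215  17  17] [ 537.1 -159.9   59. ] [ 544.3 -167.1   16.7]
7.0167 [543.   78.8  50.6] [-0.6 -0.2 -1. ]
side red 312 [260.6 207. ] [537.3  36.2  57. ]
side yellow 337 [231.6 201. ] [482.9  59.   57. ]
side yellow 433 [270.5 304.7] [ 543.7 -208.9   57. ]
side green 61 [269.9 315.9] [ 541.9 -229.2   57. ]
```

Red is tracking centred ahead of the fingers, so I'll continue to the edge.

send_rows(targets=[{"offset": [-0.2,-1,0],"spin": 0},{"offset": [-0.4,-2,0],"spin": 0},{"offset": [-0.6,-3,0],"spin": 0},{"offset": [-0.8,-4,0],"spin": 0},{"offset": [-1,-5,0],"spin": 0},{"offset": [-1.2,-6,0],"spin": 0},{"offset": [-1.4,-7,0],"spin": 0},{"offset": [-1.6,-8,0],"spin": 0}])

```text
time_s: 7.73
eef_pos: [526.8, -2.1, 50.6]
ee_rot: [0.0, 0.773, 0.634, -0.0]
force: [-0.7, 0.4, 0.1]
grip_width: -0.003
grip_force: 0.0
```

```bash
cat > side.py <<'E'
from m import *
s,d=ctrl.capture('side')
for n,l in lids(s,'side').items():
    for a,c,b in l:
        p=at_z('side',c,57)
        if 300<p[0]<650 and -340<p[1]<200: print('side',n,a,c,p,at_d('side',c,d))
q=ctrl.sense();print(q['time_s'],q['eef_pos'])
E
python3 side.py
```

```text
side red 384 [252.9 232.1] [521.9 -40.7  57. ] [521.9 -41.9  58. ]
side yellow 263 [229.7 202.1] [479.3  55.2  57. ] [479.5  52.2  59. ]
side yellow 433 [270.6 304.7] [ 543.8 -208.8   57. ] [ 545.9 -170.5   15.8]
7.7833 [526.7  -3.4  50.6]
```

send_rows(targets=[{"offset": [-0.2,-1,0],"spin": 0},{"offset": [-0.4,-2,0],"spin": 0},{"offset": [-0.6,-3,0],"spin": 0},{"offset": [-0.8,-4,0],"spin": 0},{"offset": [-1,-5,0],"spin": 0},{"offset": [-1.2,-6,0],"spin": 0},{"offset": [-1.4,-7,0],"spin": 0},{"offset": [-1.6,-8,0],"spin": 0}])

```text
time_s: 8.45
eef_pos: [510.8, -82.0, 50.6]
ee_rot: [0.0, 0.773, 0.634, -0.0]
force: [-0.5, 0.5, 0.2]
grip_width: -0.001
grip_force: 0.1
```

send_rows(targets=[{"offset": [-0.2,-1,0],"spin": 0},{"offset": [-0.4,-2,0],"spin": 0},{"offset": [-0.6,-3,0],"spin": 0},{"offset": [-0.8,-4,0],"spin": 0},{"offset": [-1,-5.4,0],"spin": 0},{"offset": [-1.2,-7,0],"spin": 0},{"offset": [-1.4,-8.5,0],"spin": 0},{"offset": [-1.4,-8.5,0],"spin": 0}])

```text
time_s: 9.12
eef_pos: [496.8, -168.5, 50.6]
ee_rot: [0.0, 0.774, 0.633, -0.0]
force: [-0.1, -0.1, 0.4]
grip_width: -0.001
grip_force: 0.0
```

```bash
python3 side.py; python3 look.py pics/d.png
```

```text
side red2 95 [244.6 311.3] [ 507.7 -219.4   57. ] [ 506.7 -191.7   26.4]
side yellow 378 [238.3 302.5] [ 498.9 -202.7   57. ] [ 497.1 -170.2   22.6]
side yellow 439 [270.5 304.7] [ 543.7 -208.9   57. ] [ 545.7 -171.5   16.8]
side green 81 [269.9 316.3] [ 541.8 -229.9   57. ] [ 543.7 -194.3   16.7]
9.1667 [ 496.8 -167.2   50.5]
yellow 308 [256.4 245. ] [247 236  20  19] [481.   68.6  59. ] [480.8  68.6  60.4]
9.2667 [ 496.9 -165.7   50.5] [-0.2  0.1 -0.3]
```

View pics/d.png

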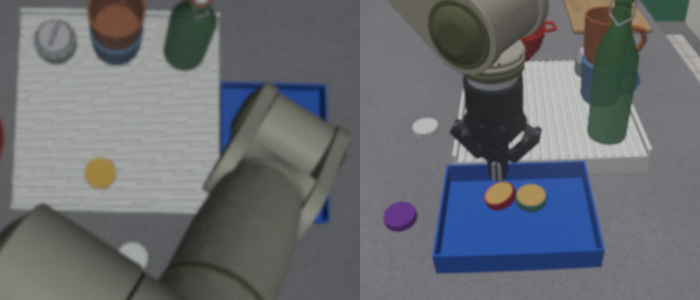

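Red lies in the tray beside green, at about (500,195) and (531,197) in the combined picture. Yellow is still at (481,69), and it goes next with a slight inward slope.

send_rows(targets=[{"offset": [0,0,4],"spin": 0},{"offset": [-0.1,2,8],"spin": 0},{"offset": [-1.1,27.8,8],"spin": 0.09},{"offset": [-1.1,27.8,8],"spin": 0.09},{"offset": [-1.1,27.8,8],"spin": 0.09},{"offset": [-1.1,27.8,8],"spin": 0.09},{"offset": [-1.1,27.8,8],"spin": 0.09},{"offset": [-1.1,27.8,8],"spin": 0.09}])

```text
time_s: 9.93
eef_pos: [485.5, 105.2, 130.6]
ee_rot: [-0.0, 0.744, 0.669, 0.0]
force: [0.6, -0.5, -0.1]
grip_width: -0.004
grip_force: 0.0
```

send_rows(targets=[{"offset": [0,1.2,0],"spin": 0},{"offset": [0,1.2,0],"spin": 0}])

```text
time_s: 10.1
eef_pos: [485.6, 117.8, 130.5]
ee_rot: [-0.0, 0.742, 0.67, 0.0]
force: [0.7, -0.2, -0.4]
grip_width: 0.001
grip_force: 0.0
```

send_rows(targets=[{"offset": [0,0,-4],"spin": 0},{"offset": [0,0,-7],"spin": 0},{"offset": [0,0,-8],"spin": 0},{"offset": [0,0,-8],"spin": 0},{"offset": [-0.1,-0.6,-8],"spin": 0},{"offset": [-0.1,-1.2,-8],"spin": 0},{"offset": [-0.2,-2.0,-8],"spin": 0},{"offset": [-0.3,-3.0,-8],"spin": 0}])

```text
time_s: 10.77
eef_pos: [483.9, 83.6, 51.7]
ee_rot: [0.001, 0.744, 0.668, 0.001]
force: [-0.2, 0.4, 0.2]
grip_width: 0.001
grip_force: 0.1
```

send_rows(targets=[{"offset": [-0.1,-1,0],"spin": 0},{"offset": [-0.2,-2,0],"spin": 0},{"offset": [-0.3,-3,0],"spin": 0},{"offset": [-0.4,-4,0],"spin": 0},{"offset": [-0.5,-5,0],"spin": 0},{"offset": [-0.6,-6,0],"spin": 0},{"offset": [-0.7,-7,0],"spin": 0},{"offset": [-0.8,-8,0],"spin": 0}])

```text
time_s: 11.43
eef_pos: [475.2, 3.5, 50.5]
ee_rot: [-0.0, 0.744, 0.668, -0.0]
force: [0.8, 0.1, 0.8]
grip_width: 0.0
grip_force: 0.1
```

```bash
python3 side.py
```

```text
side red2 95 [244.3 311.8] [ 507.3 -220.2   57. ] [ 506.3 -192.5   26.3]
side yellow 454 [224.  231.3] [472.4 -36.3  57. ] [472.3 -36.   56.8]
side yellow 387 [238.4 302.9] [ 499.  -203.4   57. ] [ 497.3 -172.8   24.6]
side yellow 438 [270.5 304.7] [ 543.7 -208.8   57. ] [ 545.8 -171.9   17.3]
side green 79 [269.8 316.3] [ 541.6 -230.    57. ] [ 543.5 -194.8   17.1]
11.4833 [475.3   2.2  50.5]
```

send_rows(targets=[{"offset": [-0.1,-1,0],"spin": 0},{"offset": [-0.2,-2,0],"spin": 0},{"offset": [-0.3,-3,0],"spin": 0},{"offset": [-0.4,-4,0],"spin": 0},{"offset": [-0.5,-5,0],"spin": 0},{"offset": [-0.6,-6,0],"spin": 0},{"offset": [-0.7,-7,0],"spin": 0},{"offset": [-0.8,-8,0],"spin": 0}])

```text
time_s: 12.15
eef_pos: [467.2, -76.5, 50.5]
ee_rot: [-0.0, 0.744, 0.668, -0.0]
force: [0.1, -0.8, -0.2]
grip_width: -0.001
grip_force: 0.0
```

send_rows(targets=[{"offset": [-0.1,-1,0],"spin": 0},{"offset": [-0.2,-2,0],"spin": 0},{"offset": [-0.3,-3,0],"spin": 0},{"offset": [-0.4,-4,0],"spin": 0},{"offset": [-0.5,-5.4,0],"spin": 0},{"offset": [-0.6,-7,0],"spin": 0},{"offset": [-0.7,-8.5,0],"spin": 0},{"offset": [-0.7,-8.5,0],"spin": 0}])

```text
time_s: 12.82
eef_pos: [460.4, -163.1, 50.6]
ee_rot: [0.001, 0.745, 0.668, -0.0]
force: [-0.1, -0.2, -0.1]
grip_width: -0.002
grip_force: 0.0
```

send_rows(targets=[{"offset": [0,0,4],"spin": 0},{"offset": [0,0,8],"spin": 0},{"offset": [-8,30,15],"spin": 0},{"offset": [-8,30,15],"spin": 0},{"offset": [-8,30,15],"spin": 0},{"offset": [-8,30,15],"spin": 0},{"offset": [-8,30,15],"spin": 0},{"offset": [-8,30,15],"spin": 0}])

```text
time_s: 13.48
eef_pos: [396.4, 76.9, 186.0]
ee_rot: [0.0, 0.744, 0.668, 0.0]
force: [0.5, -0.2, -0.6]
grip_width: -0.0
grip_force: 0.0
```

send_rows(targets=[{"offset": [-8,25,3],"spin": 0},{"offset": [-8,25,3],"spin": 0},{"offset": [-8,25,3],"spin": 0},{"offset": [-8,25,3],"spin": 0},{"offset": [-8,25,3],"spin": 0},{"offset": [-8,25,3],"spin": 0},{"offset": [-8,25,3],"spin": 0},{"offset": [-8,25,3],"spin": 0}])

```text
time_s: 14.15
eef_pos: [316.0, 327.7, 215.7]
ee_rot: [-0.0, 0.742, 0.67, 0.0]
force: [-0.1, -0.1, -0.4]
grip_width: -0.003
grip_force: 0.0
```

```bash
python3 side.py; python3 look.py pics/e.png
```

```text
side red2 102 [244.5 312.6] [ 507.4 -221.8   57. ] [ 506.4 -191.9   23.9]
side yellow 441 [270.5 304.7] [ 543.7 -208.9   57. ] [ 545.6 -172.5   18. ]
side green 78 [269.8 316.3] [ 541.6 -230.    57. ] [ 543.5 -193.9   16.1]
14.2 [316.6 326.1 215.3]
yellow 235 [356.3 223. ] [348 215  17  18] [ 536.7 -160.    59. ] [ 543.7 -166.9   18. ]
yellow 494 [357.9 250.4] [349 234  19  33] [ 473.4 -163.3   59. ] [ 476.1 -167.3   36. ]
14.3 [317.5 324.5 215.2] [-0.   0.   0.5]
```

View pics/e.png

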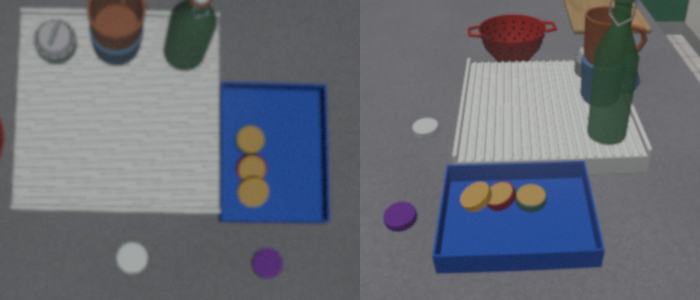

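All three lids lie in the tray: (251,139), (251,168) and (253,192) in the left half of the picture. The mugs, timer, bottle, colander and both look-alikes have not moved, and the arm is clear of everything.

```bash
python3 -c "
from rig import ctrl
print(ctrl.finish_job())"
```

```text
the job is handed in; nothing more can be done
None
```

I swept all three lids (green, then red, then yellow) off the drainer, and they lie inside the blue tray with everything else undisturbed; the job was handed in at about 14 s.

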